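Open the cutter box and lean its lid on the stand

ROBOT

A 6-joint arm with a two-finger parallel gripper is mounted at the origin on the work surface. World frame = base frame: x ahead of the robot, y to its left, z up, the work surface at z = 0. Lengths are in m, angles in degrees, forces in N, time in s.
With the tool pointing down it reaches from about 0.375 to 0.9 m from the base axis. Payload 3.1 kg.
Tool frame: the origin (TCP) lies at the very end of the fingers, on their centre line; the grasp point (between the pads) lies 19 mm behind it (grasp_offset is the distance from the TCP to the grasp point, in m); z points along the fingers, y is the direction in which the jaws open and shut (so a half turn about z gives the same grasp; the last joint's range is limited). The gripper opens to 87 mm and grips with 3 to 60 N. Pads are 19 mm wide; open, the fingers measure 117 mm over their backs; the gripper's body (75 mm by 190 mm) begins 51 mm behind the grasp point.
Start: joints at [58.986, 30.224, 82.088, -0, 67.689, -10.227], TCP at [0.222, 0.584, 0.187] pointing down, gripper open.
Joint ranges: [-176.69, 176.69], [-43.24, 126.21], [12.49, 139.97], [-82, 262], [0, 151.66], [-163.58, 163.58]. Speed limits (degrees/s): [159.86, 159.86, 180, 180, 180, 180].

INTERFACE

Orientations are given as a 3x3 rotation matrix whose columns are the frame's x, y, z axes.
In Python, from rig import * gives the robot as it stands. The module is installed in compiled form; this text tells all that it offers.
- The arm moves only by the tool play_rows, never from a script. Its argument "plan" is a list that holds one entry, the list of rows, each a list of 7 numbers: the shift along the world's x, y, z each as a share of 5 cm, from -1 to 1, then the turn, a rotation vector about the world's x, y, z each as a share of pi rad, from -1 to 1, then the gripper's target within -1 to 1 (fully open at 1, half-way at 0, shut at -1). A call has 1 to 12 rows; each row shifts and turns the commanded pose from where the row before left it; what a row does not reach is not made up. A row lasts 1/10 s, in which the tool goes at most 50 mm and 8.59 degrees, less where a joint would pass 70% of its speed; a pose out of reach is approached as far as the arm can. A call with a number of a shift or a turn outside -1 to 1 is refused whole. A call with a gripper value outside its range is refused whole. The fingers move at their own pace and stop on an object; the grip force is fixed at half the most. Time passes only in rows, so rows that do not move let the fingers close. It gives the time, the measured TCP pose, the force and the opening at its end, in the units of the state.
- read_state(): the state, without advancing time (a new reading comes with each control period).
- capture(name): name is "scene" or "top"; returns the picture (384x512x3 uint8, red, green, blue); there is no depth.
- camera_params(name): a dict with "intrinsics" (3x3 intrinsics, pixels), "k1" (the pictures are not rectified: a ray, as slopes to the right and down, at radius r is drawn at 1 + k1 r^2 times it, then the intrinsics apply), "R" (3x3) and "t" (3): a world point X has camera coordinates R X + t. Camera axes: x right, y down, z forward; pixel columns grow to the right and rows downward; lengths in m; the calibration is good to about 2 mm. A picture is of the moment at which its call begins. camera_params takes no time and is no camera call.
- hand_in(): hands the job in, once; it reports no verdict.
The state is a dict: "time_s": time; "joint_positions": joint angles; "qvel": joint speeds; "tau": joint torques, N m; "position": TCP position; "tcp_rot": TCP orientation; "force": force on the tool from outside, world axes, zero at the start; "moment": the same for the moment, N m; "opening": opening from 0.0 (shut) to 1.0 (fully open).
Only numpy, scipy, OpenCV 4.12 (cv2) and the standard library are available. Lean on these libraries where they do the work, as an engineer would, in place of code of your own. Each camera call takes 0.05 s, during which the arm holds its last target. There are 200 camera calls.

TASK

Open the cutter box: lift the tab end of its sliding lid over the stop lip and slide the lid out along the grooves until it is clear of them. Then set the lid's other end down in the lid stand, between the upright panel and the low cleat, before letting go, and leave it leaning there at rest, tab end up, underside against the panel and square to it. Leave the jar, the tin and the bowl where they stand.

Things in the scene. Friction and masses are not known exactly. Their poses are not given: they have to be found in the camera images.
- box: Dark steel box of brass ring cutters, fixed to the table, 137 (x) x 191 (y) mm. Origin: centre of its underside, z up. Front, with the stop lip: its -y end. The lid lies on ledges 80 mm above the table, between side walls 125 mm apart (86 mm high in the front half); the end wall's inner face is at y = +91 mm.
- box_lip (a point): Middle of the top of the stop lip across the box's front, 86 mm above the table: 6 mm above the underside of the lid at rest. The lip spans y = -88 to -94 mm of the box. It stops the lid's front edge unless that end is lifted over it.
- box_groove_mouth (a point): Middle between the front ends of the two grooves, at ledge height: box y = +5, z = 80 mm. Groove roofs (underside z = 91, top 97 mm, 6 mm play over the lid) run from here to y = +91 mm, overlapping each lid edge by about 5 mm. The lid is clear once its foot edge is on the -y side of this point. With the foot home the tab end can rise about 12 mm.
- box_shelf (a point): Middle of the lower front edge of a fixed shelf over the box's rear: box y = -30, z = 180 mm. The shelf is 14 mm thick, 180 mm wide, reaches back to y = +120 mm and carries a carton (top at 249 mm). Because of it and the slanted tab, the gripper comes to the tab tilted about 40 degrees, its body leaning out to the box's -y side.
- lid: White plastic lid in the box, axes as the box's: plate 120 (x) x 170 (y) x 5 mm, 0.1 to 0.25 kg, z up through it. Origin: centre of the plate's underside. Near its front (-y) end a flat tab, 100 mm wide, 5 mm thick, 50 mm long, rises from y = -77, z = +5 mm (mid-plane), slanting up and outward along (0, -0.643, 0.766), 50 degrees from the plate. Grip it across its thickness.
- lid_tab (a point): Point in the middle of the tab's thickness and width, 35 mm up the slant from its root and 15 mm short of its free edge: lid frame (0, -99.5, +31.8) mm. A good place for the middle of the finger pads, gripping along (0, 0.766, 0.643). Held here the lid's far end may droop by some 10 degrees in the grip, less when the lid stands steep. Axes as the lid's.
- lid_front (a point): Middle of the underside edge at the lid's tab end: lid frame (0, -85, 0) mm.
- lid_foot (a point): Middle of the underside edge at the lid's other end: lid frame (0, +85, 0) mm. This is the foot when the lid leans.
- stand: Aluminium lid stand fixed to the table. Origin: centre of its underside, z up. Base plate 170 (x) x 130 (y) x 6 mm, an upright panel at its -y side, a low cleat at its +y side, 72 mm between them. The lid's foot edge stands on the base there and its underside on the panel's top edge, tab end past it: about 62 degrees from level with the foot at the cleat.
- stand_panel (a point): Middle of the panel's top edge on the face that looks to the cleat: stand y = -45, z = 131 mm. The panel is 150 mm wide, 6 mm thick.
- stand_cleat (a point): Middle of the cleat's top edge on the face that looks to the panel: stand y = +27, z = 24 mm. The cleat is 150 mm long, 8 mm thick, and blocks the lid's foot.
- jar: Closed jar with a steel cap, 66 mm across, 100 mm high, loose. Origin: centre of its underside. Not to be moved.
- tin: Open dark steel baking tin 90 x 130 x 55 mm high, loose. Origin: centre of its underside. Not to be moved.
- bowl: Steel bowl 110 mm across, 50 mm high, loose. Origin: centre of its underside. Not to be moved.
Mind the look-alikes: they are no part of the job. Of the things like the lid, leave any that is brown, purple or red; of the rest the larger one is meant.

How it is judged:
By the outcome, as a careful person would: the job done as asked, in the order asked, and still so for the second after the job is handed in, with the robot touching nothing.
It also fails if it takes over 48 s, if anything falls off the work surface, if the arm or the gripper's body presses on something with over 40 N, if the wrist force passes 120 N, or if a joint passes its speed limit or range.

## Working session

There is one attempt and no reset: what is moved stays moved. The work goes in short steps, Python scripts to look and compute and a tool call to move; the robot and the scene stay as the last step left them, time stands still between calls to the robot, and variables do not carry over. Pictures are saved under pics/ and viewed, about 8 in all and at most 12, crops included, and the job is handed in when it is done.

Besides the shell and the picture viewer there is one more tool, called after ">>>" as name([rows], argument=value, ...), one row to a line, values as JSON. play_rows: Moves the arm, as the interface text tells. Its arguments: {"type":"object","properties":{"plan":{"type":"array"}},"required":["plan"]}

```bash
mkdir -p pics; python3 - <<'E'
from rig import *
import cv2,numpy as np
for n in("scene","top"):
    im=capture(n); cv2.imwrite(f"pics/{n}0.png",im[:,:,::-1])
    c=camera_params(n); print(n,c)
s=read_state();print(s)
E
```

```text
scene {'intrinsics': array([[446.95275004,   0.        , 259.27388294],
       [  0.        , 446.95275004, 184.28478302],
       [  0.        ,   0.        ,   1.        ]]), 'k1': -0.08012852744066908, 'R': array([[-0.2466164 ,  0.96891155,  0.0197678 ],
       [ 0.63256176,  0.17639186, -0.75415617],
       [-0.7341975 , -0.17348292, -0.65639752]]), 't': array([ 0.01988586, -0.25471544,  1.91372926])}
top {'intrinsics': array([[403.96745819,   0.        , 254.45203064],
       [  0.        , 403.96745819, 194.74787771],
       [  0.        ,   0.        ,   1.        ]]), 'k1': -0.11739414701951524, 'R': array([[-0.00647367, -0.99978858,  0.01951611],
       [-0.99557923,  0.00461518, -0.09381201],
       [ 0.09370211, -0.02003714, -0.99539863]]), 't': array([0.10299308, 0.52861054, 1.1643886 ])}
{'time_s': 0.1, 'joint_positions': array([ 5.89848888e+01,  3.02734194e+01,  8.21469997e+01,  7.08643420e-04,
        6.76889991e+01, -1.02282689e+01]), 'qvel': array([-0.02474778, -0.08587457, -0.05099495,  0.0425944 , -0.04699568,
        0.09263172]), 'tau': array([ 5.59647615e-04, -4.40984881e+01, -1.77151161e+01,  6.35221833e-02,
        5.33227343e-02, -3.61978505e-05]), 'position': array([0.22141832, 0.58371299, 0.18618326]), 'tcp_rot': array([[-9.34905356e-01,  3.54895742e-01, -9.93808684e-04],
       [ 3.54896961e-01,  9.34903999e-01, -1.63078118e-03],
       [ 3.50358415e-04, -1.87732574e-03, -9.99998176e-01]]), 'force': array([-0.20928731, -0.6612067 ,  0.57575781]), 'moment': array([-0.0007843 ,  0.05603127,  0.00528189]), 'opening': 0.9978388525391586}
```

View pics/scene0.png

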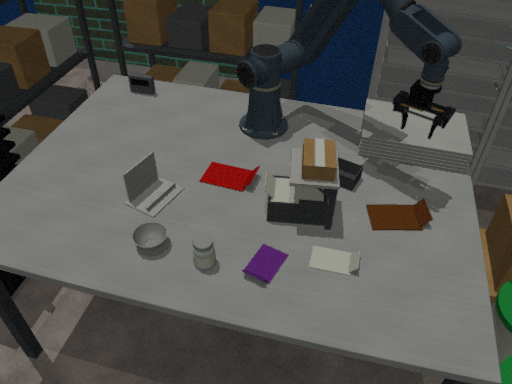

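View pics/top0.png

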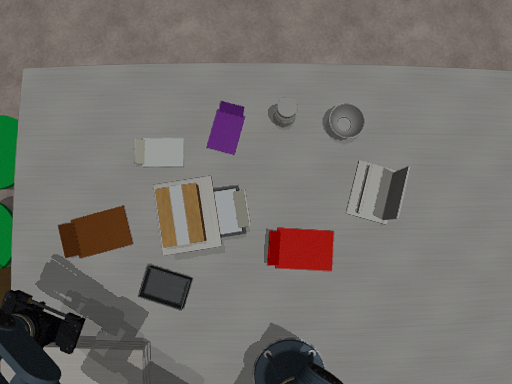

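The scene picture shows the box at about (303,200) with the carton shelf over it and the stand at (152,185). In the top picture the box is at (210,215) with its tab to the right (-y world), and the stand is at (378,190) with its panel on the right. Next I'll zoom in to measure.

```bash
python3 - <<'E'
import cv2,numpy as np
s=cv2.imread("pics/scene0.png");t=cv2.imread("pics/top0.png")
def crop(im,x0,y0,w,h,k,name=None):
    c=cv2.resize(im[y0:y0+h,x0:x0+w],None,fx=k,fy=k,interpolation=cv2.INTER_CUBIC)
    for i in range((-x0)%10,w,10): cv2.line(c,(i*k,0),(i*k,6 if (x0+i)%50 else 16),(0,255,255),1)
    for i in range((-y0)%10,h,10): cv2.line(c,(0,i*k),(6 if (y0+i)%50 else 16,i*k),(0,255,255),1)
    return c
a=np.zeros((600,800,3),np.uint8)
a[0:300,0:400]=crop(s,255,150,80,60+15,5)[:300,:400][:300]if 0 else crop(s,262,165,80,60,5)
a[0:300,400:800]=crop(t,180,180,80,60,5)
a[300:600,0:400]=crop(s,120,150,80,75,4)[:300].copy() if 0 else crop(s,115,155,80,60,5)
a[300:600,400:800]=crop(t,338,160,80,70,5)[:350][0:300] if 0 else crop(t,338,165,80,60,5)
cv2.imwrite("pics/z1.png",a)
E
```

```text
(no output)
```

View pics/z1.png

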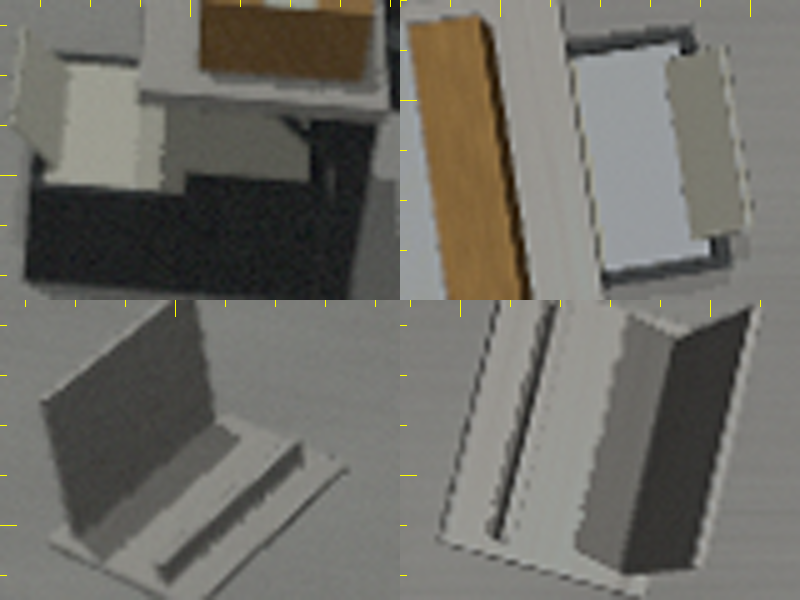

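The zoomed crops show usable corners for the box lip, tab, shelf, and the stand's base and panel. I'll fit planar poses to them.

```bash
cat >h.py <<'E'
from rig import *
import cv2,numpy as np
from scipy.optimize import least_squares
from scipy.spatial.transform import Rotation as Ro
C={n:camera_params(n) for n in("scene","top")}
def proj(n,X):
    c=C[n];d=np.array([c["k1"],0,0,0.])
    return cv2.projectPoints(np.asarray(X,float).reshape(-1,3),cv2.Rodrigues(c["R"])[0],c["t"],c["intrinsics"],d)[0][:,0]
def T(p,L):
    L=np.asarray(L,float).reshape(-1,3)/1000;a=np.radians(p[2]);c,s=np.cos(a),np.sin(a)
    return L@np.array([[c,-s,0],[s,c,0],[0,0,1]]).T+[p[0],p[1],0]
def fit(obs,p0):
    f=lambda p:np.concatenate([(proj(n,T(p,[l for l,_ in o]))-[q for _,q in o]).ravel() for n,o in obs.items()])
    r=least_squares(f,p0,loss="soft_l1",x_scale=[.01,.01,1]);return r.x,f(r.x).reshape(-1,2).round(1)
E
python3 - <<'E'
from h import *
box={"top":[((68.5,-95.5,86),(238,185.4)),((-68.5,-95.5,86),(245.6,234)),((90,-30,194),(211,177)),((-90,-30,194),(222,246)),((90,120,194),(152,186)),((-90,120,194),(164,255))],
"scene":[((68.5,-95.5,0),(267,221.4)),((68.5,-95.5,86),(269.6,202)),((90,-30,180),(290,184.5))]}
st={"top":[((-85,65,6),(346,213)),((-85,-65,6),(387,224)),((75,-45,6),(394,172)),((-75,-45,6),(382.4,220)),((75,-45,131),(408,166.6)),((-75,-45,131),(397,219))],
"scene":[((-85,65,6),(184.6,189)),((85,65,6),(156,215)),((85,-65,6),(125,203.6)),((-75,-45,6),(158,178)),((75,-45,6),(131,202)),((75,-45,131),(123.8,175.4))]}
pb,rb=fit(box,[.45,.25,5]);ps,rs=fit(st,[.5,-.2,-12])
print(pb,rb.tolist());print(ps,rs.tolist())
ims={"scene":cv2.imread("pics/scene0.png"),"top":cv2.imread("pics/top0.png")}
k=4
def rect(z,x,y0,y1):return [(-x,y0,z),(x,y0,z),(x,y1,z),(-x,y1,z)]
def tab():
    o=[]
    for n in(-2.5,2.5):
        for s in (0,50):
            for x in((-50,50) if s==0 else (50,-50)): o.append((x,-77-.643*s+.766*n,85+.766*s+.643*n))
    return [o[:4],o[4:]]
boxl=[rect(0,68.5,-95.5,95.5),rect(86,68.5,-95.5,-94),rect(180,90,-30,120),rect(194,90,-30,120)]+tab()
stl=[rect(6,85,-65,65),rect(131,75,-51,-45),rect(24,75,27,35),[(-75,-45,6),(75,-45,6),(75,-45,131),(-75,-45,131)]]
out=[]
for n,p,L,(x0,y0) in(("scene",pb,boxl,(258,160)),("top",pb,boxl,(165,172)),("scene",ps,stl,(110,150)),("top",ps,stl,(335,155))):
    im=cv2.resize(ims[n][y0:y0+75,x0:x0+100],None,fx=k,fy=k,interpolation=cv2.INTER_CUBIC)
    for l in L: cv2.polylines(im,[np.int32((proj(n,T(p,l))-[x0,y0]+.5)*k)],True,(0,0,255),1,cv2.LINE_AA)
    out.append(im)
cv2.imwrite("pics/z2.png",np.vstack([np.hstack(out[:2]),np.hstack(out[2:])]))
E
```

```text
[0.46777519 0.22957446 9.34813428] [[0.2, -0.4], [0.8, -0.4], [-0.6, -1.1], [-0.1, 0.6], [0.0, -0.2], [-1.3, 1.5], [0.1, -1.1], [-1.7, -0.6], [0.1, 0.6]]
[  0.53753709  -0.26093852 -14.95985329] [[0.4, 0.8], [0.3, 0.5], [-1.6, 0.2], [-0.6, -0.4], [0.3, -1.1], [-0.1, -0.9], [-0.1, -2.4], [-1.9, 0.7], [-0.4, -1.6], [0.5, 0.1], [-0.0, 0.4], [0.7, -1.0]]
```

View pics/z2.png

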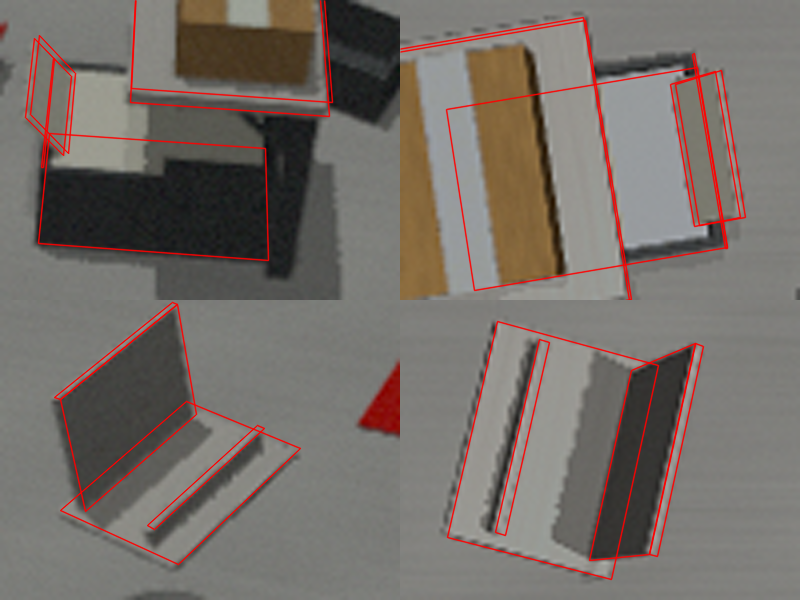

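The overlay fits within about 1 px. The box is at (0.468, 0.230) with yaw 9.3°, and the stand is at (0.5375, -0.261) with yaw -15.0°. I'll go up and over the carton first.

```bash
cat >>h.py <<'E'
PB=np.array([0.46777519,0.22957446,9.34813428]);PS=np.array([0.53753709,-0.26093852,-14.95985329])
G0=np.array([[-1,0,0],[0,.766,.643],[0,.643,-.766]]).T  # tool axes in lid frame, columns
def frame(p,tilt=0): return Ro.from_euler("z",p[2],degrees=True)*Ro.from_euler("x",tilt,degrees=True)
def tool_for_lid(p,org,tilt,dy=0):
    """lid origin (box-type frame mm) & tilt about its x -> TCP pos, R"""
    Rl=frame(p,tilt); o=T(p,org)[0]
    Rt=Rl.as_matrix()@G0; g=o+Rl.apply(np.array([0,-99.5,31.8])/1000)
    return g+.019*Rt[:,2],Rt
def delta(P,R):
    s=read_state(); d=np.asarray(P)-s["position"]; w=(Ro.from_matrix(R)*Ro.from_matrix(s["tcp_rot"]).inv()).as_rotvec()
    print("t",round(s["time_s"],2),"pos",s["position"].round(4),"F",s["force"].round(1),"open",round(s["opening"],3),"q",s["joint_positions"].round(0))
    print("shift/5cm total",(d/.05).round(3),"turn/pi total",(w/np.pi).round(4),"min rows",round(max(np.linalg.norm(d)/.05,np.degrees(np.linalg.norm(w))/8.59),1))
E
python3 - <<'E'
from h import *
P,R=tool_for_lid(PB,(0,0,80),0)
print(P.round(4));print((P-.09*R[:,2]).round(4)); delta(P-.09*R[:,2],R)
E
```

```text
[0.482  0.1435 0.0972]
[0.4914 0.0863 0.1662]
t 0.1 pos [0.2214 0.5837 0.1862] F [-0.2 -0.7  0.6] open 0.998 q [ 59.  30.  82.   0.  68. -10.]
shift/5cm total [ 5.399 -9.947 -0.4  ] turn/pi total [ 0.2242 -0.0226  0.1604] min rows 11.3
```

>>> play_rows([
  [[0,0,1,0,0,0,-0.3],[0,0,1,0,0,0,-0.3],[0,0,1,0,0,0,-0.3],[0,0,1,0,0,0,-0.3],[0.2,-0.6,0.6,0,0,0,-0.3],[0.4,-0.88,0,0,0,0,-0.3],[0.4,-0.88,0,0,0,0,-0.3],[0.4,-0.88,0,0,0,0,-0.3],[0.4,-0.88,0,0,0,0,-0.3],[0.4,-0.88,0,0,0,0,-0.3],[0.4,-0.88,0,0,0,0,-0.3],[0.4,-0.88,0,0,0,0,-0.3]],
])

```text
time_s: 1.3
position: [0.3718, 0.2444, 0.4168]
tcp_rot: [[-0.935, 0.354, -0.0], [0.354, 0.935, -0.0], [0.0, -0.0, -1.0]]
force: [0.6, 0.6, -0.6]
opening: 0.354
```

>>> play_rows([
  [[0.4,-0.66,0,0.0187,-0.0019,0.0134,-0.3],[0.4,-0.66,0,0.0187,-0.0019,0.0134,-0.3],[0.4,-0.66,0,0.0187,-0.0019,0.0134,-0.3],[0.4,-0.66,0,0.0187,-0.0019,0.0134,-0.3],[0.4,-0.66,0,0.0187,-0.0019,0.0134,-0.3],[0.4,-0.66,0,0.0187,-0.0019,0.0134,-0.3],[0,0.13,-0.83,0.0187,-0.0019,0.0134,-0.3],[0,0.13,-0.83,0.0187,-0.0019,0.0134,-0.3],[0,0.13,-0.83,0.0187,-0.0019,0.0134,-0.3],[0,0.13,-0.83,0.0187,-0.0019,0.0134,-0.3],[0,0.13,-0.83,0.0187,-0.0019,0.0134,-0.3],[0,0.13,-0.83,0.0187,-0.0019,0.0134,-0.3]],
])

```text
time_s: 2.5
position: [0.4917, 0.0873, 0.1665]
tcp_rot: [[-0.986, -0.127, -0.104], [-0.164, 0.753, 0.637], [-0.003, 0.646, -0.763]]
force: [1.2, 0.0, -0.0]
opening: 0.349
```

```bash
python3 - <<'E'
from h import *
P,R=tool_for_lid(PB,(0,0,80),0)
delta(P,R)
t=capture("top");s=capture("scene")
for n,im,(x0,y0) in(("scene",s,(235,130)),("top",t,(190,160))):
    pass
a=np.hstack([cv2.resize(im[y0:y0+100,x0:x0+100],None,fx=4,fy=4,interpolation=cv2.INTER_CUBIC) for im,(x0,y0) in((s,(235,125)),(t,(190,155)))])
cv2.imwrite("pics/z3.png",a[:,:,::-1])
E
```

```text
t 2.5 pos [0.4917 0.0873 0.1665] F [ 1.2  0.  -0. ] open 0.349 q [ -26.   32.   99.   33.   77. -141.]
shift/5cm total [-0.194  1.122 -1.385] turn/pi total [-0.0013  0.0006 -0.0005] min rows 1.8
```

View pics/z3.png

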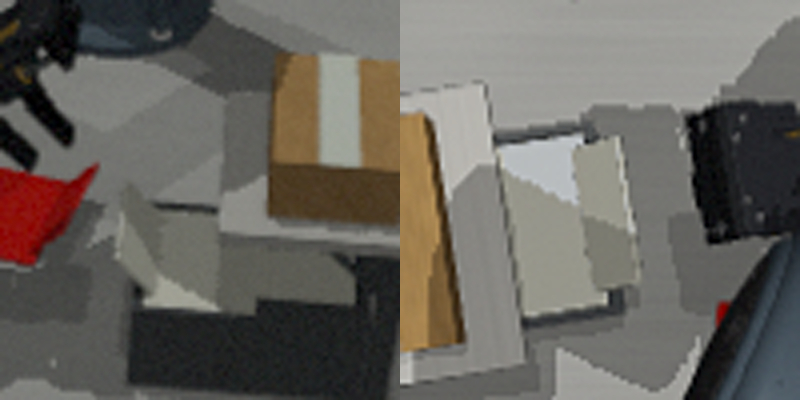

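The tab is clear, with the gripper lined up out to the -y side. I'll go in along the slant and close.

>>> play_rows([
  [[-0.05,0.28,-0.346,0,0,0,-0.3],[-0.05,0.28,-0.346,0,0,0,-0.3],[-0.05,0.28,-0.346,0,0,0,-0.3],[-0.045,0.28,-0.346,0,0,0,-0.3],[0,0,0,0,0,0,-0.3],[0,0,0,0,0,0,-1],[0,0,0,0,0,0,-1],[0,0,0,0,0,0,-1],[0,0,0,0,0,0,-1],[0,0,0,0,0,0,-1],[0,0,0,0,0,0,-1]],
])

```text
time_s: 3.7
position: [0.4821, 0.1431, 0.0989]
tcp_rot: [[-0.987, -0.125, -0.104], [-0.163, 0.754, 0.636], [-0.001, 0.645, -0.764]]
force: [-0.5, 0.7, 0.5]
opening: 0.011
```

```bash
python3 - <<'E'
from h import *
P,R=tool_for_lid(PB,(0,0,80),0)
delta(P,R);print(read_state()["moment"])
E
```

```text
t 3.7 pos [0.4821 0.1431 0.0989] F [-0.5  0.7  0.5] open 0.011 q [ -20.   38.  104.   38.   66. -144.]
shift/5cm total [-0.004  0.007 -0.034] turn/pi total [-0.0008  0.0003 -0.0001] min rows 0.0
[-0.34872479 -0.05672151 -0.00423568]
```

An opening of 0.011 (1 mm) is less than the 5 mm tab, so I need to see whether I have it.

```bash
python3 - <<'E'
from h import *
t=capture("top");s=capture("scene")
print(read_state()["opening"])
g=read_state();print(proj("scene",g["position"]),proj("top",g["position"]))
a=np.hstack([cv2.resize(im[y0:y0+75,x0:x0+65],None,fx=6,fy=6,interpolation=cv2.INTER_CUBIC) for im,(x0,y0) in((s,(245,150)),(t,(205,165)))])
cv2.imwrite("pics/z4.png",a[:,:,::-1])
E
```

```text
0.005690621127413673
[[271.96615602 184.56790123]] [[239.36579042 209.36844108]]
```

View pics/z4.png

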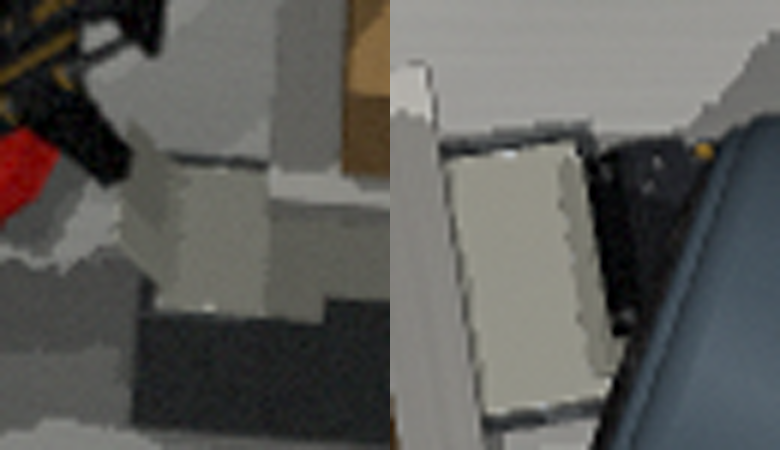

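```bash
python3 - <<'E'
from h import *
P,R=tool_for_lid(PB,(0,0,80),0)
Q=np.array([.4917,.0873,.1665])
for d in(-.015,-.025,0,.015,.025): print(d,proj("scene",Q+d*R[:,1]).round(1),proj("top",Q+d*R[:,1]).round(1))
t=T(PB,[(x,-77-.643*s,85+.766*s) for x in(-50,50) for s in(0,50)])
print(proj("scene",t).round(1).tolist(),proj("top",t).round(1).tolist())
s=capture("scene")
a=cv2.imread("pics/z3.png")
b=cv2.resize(s[150:200,235:300],None,fx=8,fy=8,interpolation=cv2.INTER_CUBIC)[:,:,::-1].copy()
b=cv2.convertScaleAbs(b,alpha=2.2,beta=10)
im=np.zeros((400+200,800,3),np.uint8);im[:400,:520]=b
z=cv2.convertScaleAbs(a[0:250,0:400],alpha=2,beta=10);
im[350:600,420:800]=z[:250,:380]
cv2.imwrite("pics/z5.png",im)
E
```

```text
-0.015 [[251.4 169.5]] [[264.8 203.5]]
-0.025 [[249.1 170.9]] [[267.5 203.2]]
0 [[255.1 167.4]] [[260.6 204. ]]
0.015 [[258.7 165.3]] [[256.3 204.5]]
0.025 [[261.1 163.9]] [[253.4 204.8]]
[[275.8, 178.2], [266.7, 168.8], [274.0, 198.2], [264.4, 188.6]] [[238.7, 228.1], [250.3, 225.9], [232.8, 192.6], [244.1, 189.2]]
```

View pics/z5.png

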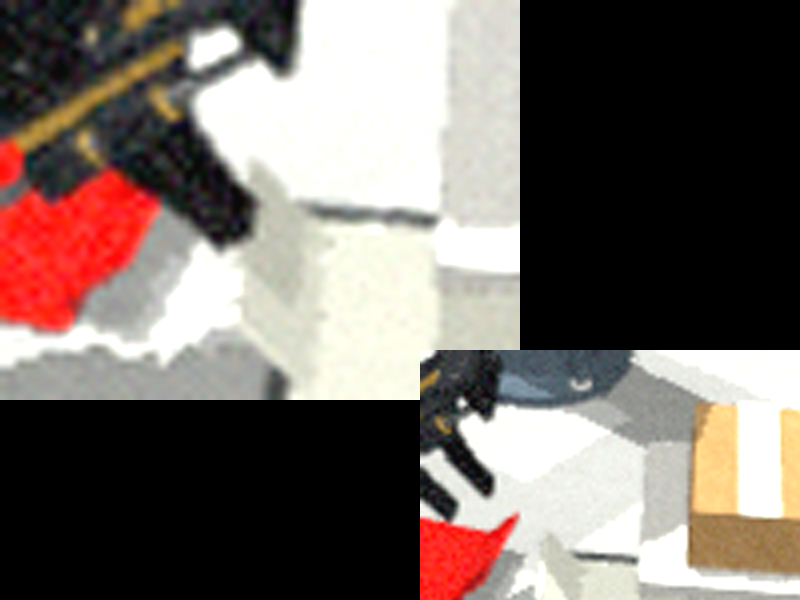

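The shut fingers are outside the tab, so I haven't gripped it. The tip shows at about (264.5,178.5), where the reported TCP projects to (272,184.6). I'll check the camera–robot offset on the start picture.

```bash
python3 - <<'E'
from h import *
im=cv2.imread("pics/scene0.png")
g=im.max(2)
for y in range(92,142): print(y,"".join("#" if g[y,x]<45 else "+" if g[y,x]<75 else "." for x in range(385,465)))
R=np.array([[-.9349,.3549,0],[.3549,.9349,0],[0,0,-1.]]);Q=np.array([.2214,.5837,.1862])
for dy in(-.0585,-.0435,0,.0435,.0585):
  print(dy,proj("scene",[Q+dy*R[:,1]]).round(1),proj("top",[Q+dy*R[:,1]]).round(1))
print(proj("scene",[Q+[0,0,.07]]))
E
```

```text
92 +++++++++++++++########++##############################+++++++.++++......+++.+++
93 +++++++++++++###########+###########################+++++++++++++++++++++.+.....
94 +++++++++++++####################################+++++++++++++++++++++++++++++.+
95 ++++++++++++#####################################+++++++++++++++++++++++++++++++
96 +++++++++++######################################+++++++++++++++++++++++++++++++
97 ++++++++++#######################################+++++++++++++++++++++++++++++++
98 ++++.++++#######################################++++++++++++++++++++++++++++++++
99 ..+...++########################################++++++++++++++++++++++++++++++++
100 ++++++++########################################++++++++++++++++++++++++++++++++
101 .......+#######################################+++++++++++++++++++++++++++++++++
102 ........#######################################+++++++++++++++++++++++++++++++++
103 ........#########+#################################+++++++++++++++++++++++++++++
104 ........+#######+++++#################################++++++++++++++++++++++++++
105
[... 2663 characters left out ...]
................+##..................................
137 ....+++..++................................##+..................................
138 ...+....+.+.++.............................++...................................
139 +++......+.++...................................................................
140 ............+++.................................................................
141 ++............+.................................................................
-0.0585 [[398.1 134.4]] [[ 86.9 318.9]]
-0.0435 [[402.2 135.9]] [[ 81.6 316.6]]
0 [[414.  140.2]] [[ 66.3 310.2]]
0.0435 [[426.1 144.7]] [[ 51.2 303.7]]
0.0585 [[430.3 146.3]] [[ 46.  301.5]]
[[418.98119869 123.2151568 ]]
```

The start picture shows the same error. The real fingertips sit about 30 mm short of the reported TCP along the tool axis in all three poses. I'll reopen, go about 31 mm deeper along the fingers, and close again.

>>> play_rows([
  [[0,0,0,0,0,0,-0.1],[0,0,0,0,0,0,-0.1],[0,0,0,0,0,0,-0.1],[0,0,0,0,0,0,-0.1],[0,0,0,0,0,0,-0.1],[-0.02,0.13,-0.16,0,0,0,-0.1],[-0.02,0.13,-0.16,0,0,0,-0.1],[-0.02,0.13,-0.16,0,0,0,-0.1]],
])

```text
time_s: 4.65
position: [0.4785, 0.1636, 0.074]
tcp_rot: [[-0.987, -0.125, -0.105], [-0.163, 0.754, 0.636], [-0.001, 0.645, -0.764]]
force: [0.2, -0.1, 0.5]
opening: 0.443
```

```bash
python3 - <<'E'
from h import *
P,R=tool_for_lid(PB,(0,0,80),0)
delta(P+.031*R[:,2],R)
s=capture("scene")
b=cv2.resize(s[145:205,235:305],None,fx=8,fy=8,interpolation=cv2.INTER_CUBIC)[:,:,::-1]
cv2.imwrite("pics/z6.png",cv2.convertScaleAbs(b,alpha=2,beta=10))
E
```

```text
t 4.65 pos [0.4785 0.1636 0.074 ] F [ 0.2 -0.1  0.5] open 0.443 q [ -18.   40.  106.   40.   62. -146.]
shift/5cm total [ 0.004 -0.009 -0.011] turn/pi total [-0.0009  0.     -0.0003] min rows 0.0
```

View pics/z6.png

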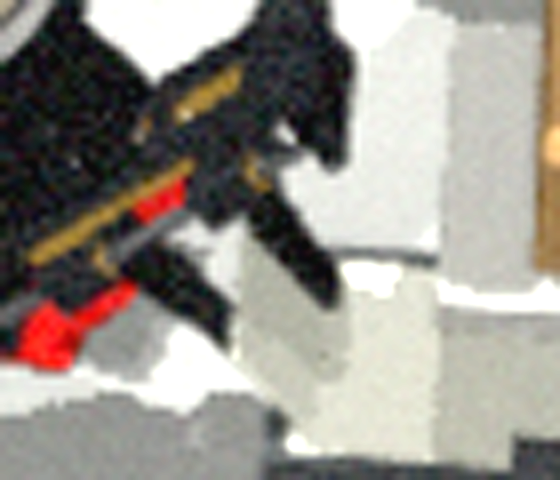

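The fingers now straddle the tab: the upper fingertip shows at (276,183) on the tab's inner side and the lower one is outside. Closing.

>>> play_rows([
  [[0,0,0,0,0,0,-1],[0,0,0,0,0,0,-1],[0,0,0,0,0,0,-1],[0,0,0,0,0,0,-1],[0,0,0,0,0,0,-1],[0,0,0,0,0,0,-1]],
])

```text
time_s: 5.3
position: [0.4792, 0.1626, 0.0749]
tcp_rot: [[-0.987, -0.126, -0.104], [-0.163, 0.754, 0.636], [-0.002, 0.644, -0.765]]
force: [0.1, -0.7, 1.0]
opening: 0.054
```

```bash
python3 - <<'E'
from h import *
P,R=tool_for_lid(PB,(0,0,80),0)
delta(P+.031*R[:,2],R);print(read_state()["moment"])
E
```

```text
t 5.3 pos [0.4792 0.1626 0.0749] F [ 0.1 -0.7  1. ] open 0.054 q [ -18.   40.  106.   40.   62. -146.]
shift/5cm total [-0.01   0.011 -0.029] turn/pi total [-0.0007  0.0004 -0.0001] min rows 0.0
[-0.42574658 -0.01339207  0.02959186]
```

The opening is 0.054 (4.7 mm), so the tab is held. Now I'll plan the lift and slide as lid poses (foot position and tilt), chained rigidly from this grip.

```bash
cat >>h.py <<'E'
import json,os
def lidpose(p,foot,tilt):
    Rl=frame(p,tilt); return T(p,foot)[0]-Rl.apply([0,.085,0]),Rl
def save_rel(p,foot,tilt):
    s=read_state();o,Rl=lidpose(p,foot,tilt)
    json.dump([Rl.inv().apply(s["position"]-o).tolist(),(Rl.inv().as_matrix()@s["tcp_rot"]).tolist()],open("rel.json","w"))
def plan(wps,start=None):
    """wps: (frame,foot mm,tilt,rows) ; chained from the measured pose"""
    r,M=map(np.array,json.load(open("rel.json")));s=read_state()
    P,R=start or (s["position"],Ro.from_matrix(s["tcp_rot"]))
    for p,f,t,n in wps:
        o,Rl=lidpose(p,f,t);P2=o+Rl.apply(r);R2=Rl*Ro.from_matrix(M)
        d=(P2-P)/.05/n;w=(R2*R.inv()).as_rotvec()/np.pi/n
        print(n,"x",[*d.round(3).tolist(),*w.round(4).tolist()],"| mm/row",round(np.linalg.norm(d)*50,1),"deg/row",round(np.linalg.norm(w)*180,2),"->",P2.round(3))
        P,R=P2,R2
    return P,R
E
python3 - <<'E'
from h import *
save_rel(PB,(0,85,80),0)
plan([(PB,(0,85,80),-3.3,3),(PB,(0,40,80),-3.8,4),(PB,(0,5,80.5),-5,4),(PB,(0,-45,84),-7,4),(PB,(0,-60,180),-20,6)])
E
```

```text
3 x [0.0, -0.0, 0.059, -0.006, -0.001, 0.0] | mm/row 2.9 deg/row 1.1 -> [0.479 0.163 0.084]
4 x [0.037, -0.222, 0.007, -0.0007, -0.0001, -0.0] | mm/row 11.2 deg/row 0.13 -> [0.487 0.118 0.085]
4 x [0.028, -0.172, 0.019, -0.0016, -0.0003, 0.0] | mm/row 8.8 deg/row 0.3 -> [0.492 0.084 0.089]
4 x [0.04, -0.245, 0.044, -0.0027, -0.0005, -0.0] | mm/row 12.6 deg/row 0.5 -> [0.5   0.035 0.098]
6 x [0.004, -0.026, 0.433, -0.0119, -0.002, 0.0] | mm/row 21.7 deg/row 2.17 -> [0.502 0.027 0.228]
```

>>> play_rows([
  [[0,0,0.06,-0.006,-0.001,0,-1],[0,0,0.06,-0.006,-0.001,0,-1],[0,0,0.06,-0.006,-0.001,0,-1],[0,0,0,0,0,0,-1],[0,0,0,0,0,0,-1],[0.018,-0.11,0.004,-0.0004,0,0,-1],[0.018,-0.11,0.004,-0.0004,0,0,-1],[0,0,0,0,0,0,-1]],
])

```text
time_s: 6.1
position: [0.4815, 0.1508, 0.0841]
tcp_rot: [[-0.987, -0.131, -0.096], [-0.162, 0.791, 0.59], [-0.001, 0.598, -0.802]]
force: [-0.4, 0.3, -1.0]
opening: 0.057
```

```bash
python3 - <<'E'
from h import *
s=read_state();print(s["force"].round(1),s["moment"].round(2),s["opening"])
plan([(PB,(0,40,80),-3.8,4),(PB,(0,5,80.5),-5,4),(PB,(0,-45,84),-7,4)])
for n in("scene","top"):
    im=capture(n);cv2.imwrite(f"pics/{n}1.png",im[:,:,::-1])
a=cv2.imread("pics/scene1.png");b=cv2.imread("pics/top1.png")
cv2.imwrite("pics/z7.png",cv2.convertScaleAbs(np.hstack([cv2.resize(a[145:225,245:325],None,fx=5,fy=5,interpolation=cv2.INTER_CUBIC),cv2.resize(b[165:245,190:270],None,fx=5,fy=5,interpolation=cv2.INTER_CUBIC)]),alpha=1.7,beta=10))
E
```

```text
[-0.4  0.3 -1. ] [-0.43 -0.08  0.02] 0.057402788984567465
4 x [0.025, -0.163, 0.005, -0.0005, -0.0001, 0.0001] | mm/row 8.3 deg/row 0.1 -> [0.487 0.118 0.085]
4 x [0.028, -0.172, 0.019, -0.0016, -0.0003, 0.0] | mm/row 8.8 deg/row 0.3 -> [0.492 0.084 0.089]
4 x [0.04, -0.245, 0.044, -0.0027, -0.0005, -0.0] | mm/row 12.6 deg/row 0.5 -> [0.5   0.035 0.098]
```

View pics/z7.png

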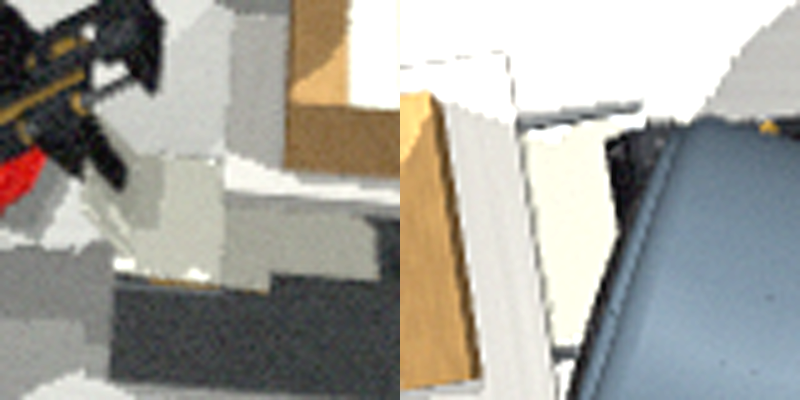

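The tab end is raised and past the lip, with hardly any force. Brass shows under the lid at about (280,202). I'll slide it on out.

>>> play_rows([
  [[0.025,-0.163,0.005,-0.0005,-0.0001,0,-1],[0.025,-0.163,0.005,-0.0005,-0.0001,0,-1],[0.025,-0.163,0.005,-0.0005,-0.0001,0,-1],[0.025,-0.163,0.005,-0.0005,-0.0001,0,-1],[0.028,-0.172,0.019,-0.0016,-0.0003,0,-1],[0.028,-0.172,0.019,-0.0016,-0.0003,0,-1],[0.028,-0.172,0.019,-0.0016,-0.0003,0,-1],[0.028,-0.172,0.019,-0.0016,-0.0003,0,-1],[0.04,-0.245,0.044,-0.0027,-0.0005,0,-1],[0.04,-0.245,0.044,-0.0027,-0.0005,0,-1],[0.04,-0.245,0.044,-0.0027,-0.0005,0,-1],[0.04,-0.245,0.044,-0.0027,-0.0005,0,-1]],
])

```text
time_s: 7.4
position: [0.4997, 0.0346, 0.0981]
tcp_rot: [[-0.987, -0.138, -0.087], [-0.163, 0.826, 0.54], [-0.002, 0.547, -0.837]]
force: [0.5, -0.0, -1.1]
opening: 0.057
```

```bash
python3 - <<'E'
from h import *
s=read_state();print(s["force"].round(1),s["moment"].round(2),s["opening"],s["joint_positions"].round(0))
mid=np.array([.5,.0,0.]) 
S=plan([(PB,(0,-60,170),-18,6)])
PM=np.array([0.52,-0.10,-5.]);
plan([(PM,(0,0,190),-45,9),(PS,(0,14,190),-66,9)],S)
print(proj("scene",T(PS,[(0,27,24),(0,-45,131)])))
E
```

```text
[ 0.5 -0.  -1.1] [-0.46  0.   -0.02] 0.057467704555230995 [ -27.   37.  100.   28.   68. -143.]
6 x [0.007, -0.031, 0.381, -0.0101, -0.0016, -0.0] | mm/row 19.1 deg/row 1.84 -> [0.502 0.025 0.212]
9 x [0.02, -0.526, 0.182, -0.0167, -0.0006, -0.0087] | mm/row 27.9 deg/row 3.39 -> [ 0.511 -0.211  0.295]
9 x [0.03, -0.224, 0.074, -0.0128, 0.0022, -0.0061] | mm/row 11.9 deg/row 2.58 -> [ 0.524 -0.312  0.328]
[[160.49375572 193.01876595]
 [139.71316912 162.12851322]]
```

>>> play_rows([
  [[0.007,-0.031,0.381,-0.0101,-0.0016,0,-1],[0.007,-0.031,0.381,-0.0101,-0.0016,0,-1],[0.007,-0.031,0.381,-0.0101,-0.0016,0,-1],[0.007,-0.031,0.381,-0.0101,-0.0016,0,-1],[0.007,-0.031,0.381,-0.0101,-0.0016,0,-1],[0.007,-0.031,0.381,-0.0101,-0.0016,0,-1],[0.02,-0.526,0.182,-0.0167,-0.0006,-0.0087,-1],[0.02,-0.526,0.182,-0.0167,-0.0006,-0.0087,-1],[0.02,-0.526,0.182,-0.0167,-0.0006,-0.0087,-1],[0.02,-0.526,0.182,-0.0167,-0.0006,-0.0087,-1],[0.02,-0.526,0.182,-0.0167,-0.0006,-0.0087,-1],[0.02,-0.526,0.182,-0.0167,-0.0006,-0.0087,-1]],
])

```text
time_s: 8.6
position: [0.5069, -0.1325, 0.2674]
tcp_rot: [[-1.0, 0.006, -0.014], [0.005, 0.997, 0.071], [0.014, 0.071, -0.997]]
force: [0.6, -0.2, -1.0]
opening: 0.053
```

>>> play_rows([
  [[0.02,-0.526,0.182,-0.0167,-0.0006,-0.0087,-1],[0.02,-0.526,0.182,-0.0167,-0.0006,-0.0087,-1],[0.02,-0.526,0.182,-0.0167,-0.0006,-0.0087,-1],[0.03,-0.224,0.074,-0.0128,0.0022,-0.0061,-1],[0.03,-0.224,0.074,-0.0128,0.0022,-0.0061,-1],[0.03,-0.224,0.074,-0.0128,0.0022,-0.0061,-1],[0.03,-0.224,0.074,-0.0128,0.0022,-0.0061,-1],[0.03,-0.224,0.074,-0.0128,0.0022,-0.0061,-1],[0.03,-0.224,0.074,-0.0128,0.0022,-0.0061,-1],[0.03,-0.224,0.074,-0.0128,0.0022,-0.0061,-1],[0.03,-0.224,0.074,-0.0128,0.0022,-0.0061,-1],[0.03,-0.224,0.074,-0.0128,0.0022,-0.0061,-1]],
])

```text
time_s: 9.8
position: [0.5232, -0.3113, 0.3273]
tcp_rot: [[-0.966, 0.234, -0.114], [0.26, 0.869, -0.422], [0.001, -0.437, -0.9]]
force: [0.1, -0.3, -1.1]
opening: 0.058
```

```bash
cat >>h.py <<'E'
def lidpts(p,foot,tilt):
    o,Rl=lidpose(p,foot,tilt);X=lambda L:o+Rl.apply(np.array(L,float)/1000)
    return [X([(-60,-85,0),(60,-85,0),(60,85,0),(-60,85,0)]),X([(-60,-85,5),(60,-85,5),(60,85,5),(-60,85,5)]),X([(-50,-77,5),(50,-77,5),(50,-109.1,43.3),(-50,-109.1,43.3)])]
def now_lid(p):
    "lid foot/tilt implied by the tool and rel.json"
    r,M=map(np.array,json.load(open("rel.json")));s=read_state()
    Rl=Ro.from_matrix(s["tcp_rot"])*Ro.from_matrix(M).inv();o=s["position"]-Rl.apply(r)
    f=frame((0,0,p[2])).inv().apply(o+Rl.apply([0,.085,0])-[p[0],p[1],0])*1000
    return f,(frame((0,0,p[2])).inv()*Rl).as_euler("zyx",degrees=True)
def shot(name,p,foot,tilt,crops,k=5):
    out=[]
    for n,(x0,y0,w,h) in crops:
        im=capture(n)[:,:,::-1];im=cv2.resize(im[y0:y0+h,x0:x0+w],None,fx=k,fy=k,interpolation=cv2.INTER_CUBIC)
        im=cv2.convertScaleAbs(im,alpha=1.5,beta=10)
        for l in lidpts(p,foot,tilt): cv2.polylines(im,[np.int32((proj(n,l)-[x0,y0]+.5)*k)],True,(0,0,255),1,cv2.LINE_AA)
        out.append(im)
    cv2.imwrite(name,np.hstack(out))
E
python3 - <<'E'
from h import *
s=read_state();print(s["force"].round(1),s["moment"].round(2),s["opening"],s["joint_positions"].round(0))
f,e=now_lid(PS);print(f.round(1),e.round(2))
shot("pics/z8.png",PS,f,e[2],[("scene",(100,80,80,115)),("top",(335,130,80,115))])
E
```

```text
[ 0.1 -0.3 -1.1] [ 0.32 -0.1   0.05] 0.05758295893336474 [-28.  21.  80. -26.  75. -96.]
[ -1.2  14.4 189.6] [-3.000e-02  2.200e-01 -6.602e+01]
```

View pics/z8.png

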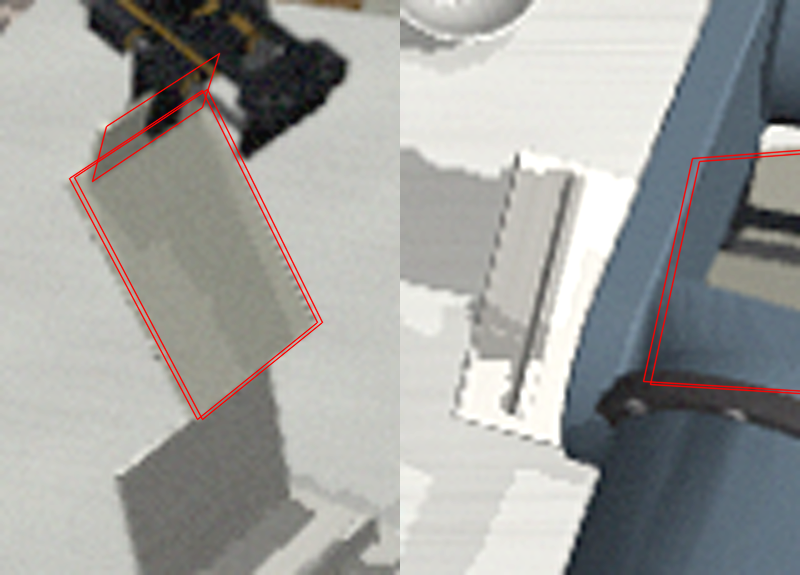

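The overlay matches the held lid within about 1 px in the scene view, with little droop. I'll lower it between the panel and the cleat.

```bash
python3 - <<'E'
from h import *
S=plan([(PS,(0,15,14),-67,9)])
plan([(PS,(0,15,5),-67,5)],S)
E
```

```text
9 x [0.003, 0.005, -0.387, -0.0006, 0.0001, 0.0001] | mm/row 19.3 deg/row 0.12 -> [ 0.525 -0.309  0.153]
5 x [0.0, 0.0, -0.036, 0.0, 0.0, 0.0] | mm/row 1.8 deg/row 0.0 -> [ 0.525 -0.309  0.144]
```

>>> play_rows([
  [[0.003,0.005,-0.387,-0.0006,0.0001,0.0001,-1],[0.003,0.005,-0.387,-0.0006,0.0001,0.0001,-1],[0.003,0.005,-0.387,-0.0006,0.0001,0.0001,-1],[0.003,0.005,-0.387,-0.0006,0.0001,0.0001,-1],[0.003,0.005,-0.387,-0.0006,0.0001,0.0001,-1],[0.003,0.005,-0.387,-0.0006,0.0001,0.0001,-1],[0.003,0.005,-0.387,-0.0006,0.0001,0.0001,-1],[0.003,0.005,-0.387,-0.0006,0.0001,0.0001,-1],[0.003,0.005,-0.387,-0.0006,0.0001,0.0001,-1],[0,0,0,0,0,0,-1]],
])

```text
time_s: 10.9
position: [0.5227, -0.3074, 0.1503]
tcp_rot: [[-0.967, 0.227, -0.119], [0.256, 0.864, -0.433], [0.005, -0.449, -0.893]]
force: [-0.3, 0.2, -1.3]
opening: 0.054
```

```bash
python3 - <<'E'
from h import *
s=read_state();print(s["force"].round(1),s["moment"].round(2),s["opening"],s["joint_positions"].round(0))
f,e=now_lid(PS);print(f.round(1),e.round(2))
shot("pics/z9.png",PS,f,e[2],[("scene",(105,110,80,115)),("top",(335,130,80,115))])
E
```

```text
[-0.3  0.2 -1.3] [ 0.35 -0.07 -0.06] 0.05383585902399356 [-27.  33.  92. -33.  55. -83.]
[-3.4 16.1 11.7] [  0.27   0.11 -66.81]
```

View pics/z9.png

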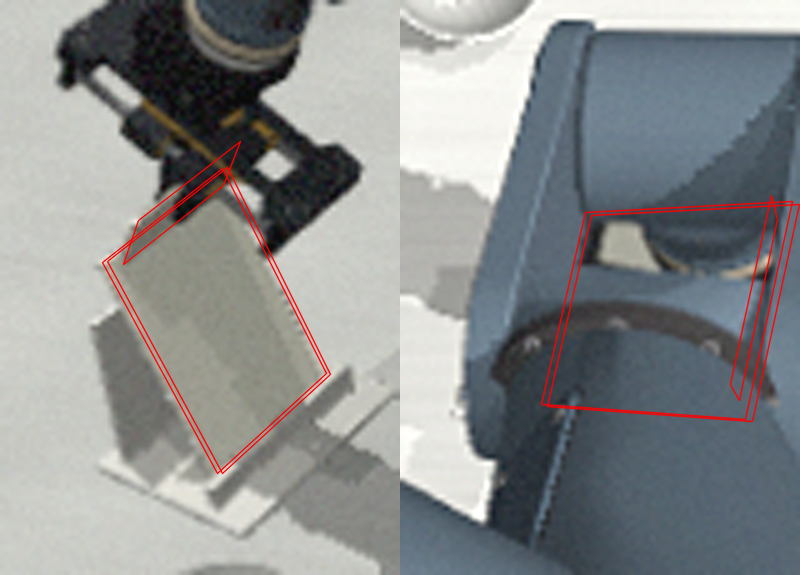

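The foot hangs between the panel and the cleat, 5–6 mm above the base. I'll lower it gently to contact.

>>> play_rows([
  [[0,0,-0.036,0,0,0,-1],[0,0,-0.036,0,0,0,-1],[0,0,-0.036,0,0,0,-1],[0,0,0,0,0,0,-1]],
])

```text
time_s: 11.4
position: [0.5254, -0.3087, 0.148]
tcp_rot: [[-0.967, 0.229, -0.113], [0.255, 0.863, -0.437], [-0.002, -0.451, -0.892]]
force: [-0.1, 0.0, -1.1]
opening: 0.057
```

>>> play_rows([
  [[0,0,-0.03,0,0,0,-1],[0,0,0,0,0,0,-1]],
])

```text
time_s: 11.6
position: [0.5253, -0.3087, 0.1462]
tcp_rot: [[-0.967, 0.228, -0.113], [0.255, 0.863, -0.437], [-0.002, -0.451, -0.892]]
force: [-0.1, 1.5, -0.7]
opening: 0.054
```

>>> play_rows([
  [[0,0,-0.03,0,0,0,-1],[0,0,0,0,0,0,-1]],
])

```text
time_s: 11.8
position: [0.5256, -0.309, 0.145]
tcp_rot: [[-0.967, 0.228, -0.113], [0.255, 0.862, -0.438], [-0.003, -0.452, -0.892]]
force: [-0.7, 0.3, 0.5]
opening: 0.055
```

>>> play_rows([
  [[0,0,-0.03,0,0,0,-1],[0,0,0,0,0,0,-1]],
])

```text
time_s: 12.0
position: [0.5261, -0.3097, 0.1447]
tcp_rot: [[-0.967, 0.229, -0.112], [0.254, 0.862, -0.439], [-0.004, -0.453, -0.891]]
force: [0.2, 0.4, 5.6]
opening: 0.055
```

```bash
python3 - <<'E'
from h import *
s=read_state();print(s["force"].round(2),s["moment"].round(2))
f,e=now_lid(PS);print(f.round(1),e.round(2))
save_rel(PS,(f[0],f[1],6),e[2])
t=-np.degrees(np.arctan2(125,f[1]+45));print("contact tilt",t)
plan([(PS,(f[0],f[1],5.5),t+1,4)])
E
```

```text
[0.22 0.38 5.58] [ 0.13  0.23 -0.04]
[ 1.5 14.2  5.8] [ -0.15  -0.19 -67.07]
contact tilt -64.6598680981306
4 x [-0.011, -0.039, -0.023, 0.0046, -0.0012, -0.0] | mm/row 2.3 deg/row 0.85 -> [ 0.524 -0.318  0.14 ]
```

The foot touched the base at a nominal z of 5.8 mm (6 expected), with 5.6 N upward. Now I'll lean it back onto the panel.

>>> play_rows([
  [[-0.011,-0.039,-0.02,0.0046,-0.0012,0,-1],[-0.011,-0.039,-0.02,0.0046,-0.0012,0,-1],[-0.011,-0.039,-0.02,0.0046,-0.0012,0,-1],[0,0,0,0,0,0,-1]],
])

```text
time_s: 12.4
position: [0.5247, -0.3147, 0.1413]
tcp_rot: [[-0.966, 0.236, -0.1], [0.257, 0.881, -0.397], [-0.005, -0.41, -0.912]]
force: [1.4, 3.1, 5.0]
opening: 0.053
```

>>> play_rows([
  [[-0.011,-0.039,-0.015,0.0046,-0.0012,0,-1],[0,0,0,0,0,0,-1]],
])

```text
time_s: 12.6
position: [0.5247, -0.3151, 0.1404]
tcp_rot: [[-0.966, 0.239, -0.096], [0.257, 0.888, -0.382], [-0.006, -0.394, -0.919]]
force: [2.6, 6.9, 7.3]
opening: 0.054
```

The panel pushes back square to its face at about 7 N, so the underside is resting on it. I'll open slowly and back out along the fingers.

>>> play_rows([
  [[0,0,0,0,0,0,-0.6],[0,0,0,0,0,0,-0.5],[0,0,0,0,0,0,-0.4],[0,0,0,0,0,0,-0.4],[0,0,0,0,0,0,-0.4],[0,0,0,0,0,0,-0.4]],
])

```text
time_s: 13.2
position: [0.523, -0.3166, 0.1393]
tcp_rot: [[-0.967, 0.235, -0.1], [0.255, 0.887, -0.385], [-0.002, -0.397, -0.918]]
force: [1.1, 0.1, -0.2]
opening: 0.301
```

>>> play_rows([
  [[0.02,0.06,0.16,0,0,0,-0.4],[0.02,0.08,0.18,0,0,0,-0.4],[0.02,0.08,0.18,0,0,0,-0.4],[0.03,0.12,0.28,0,0,0,-0.4],[0.05,0.19,0.46,0,0,0,-0.4],[0.05,0.19,0.46,0,0,0,-0.4],[0.05,0.19,0.46,0,0,0,-0.4],[0.05,0.19,0.46,0,0,0,-0.4],[0,0,1,0,0,0,-0.4],[-0.3,0.5,0.8,0,0,0,-0.4],[-0.5,0.8,0.2,0,0,0,-0.4],[-0.5,0.8,0,0,0,0,-0.4]],
])

```text
time_s: 14.4
position: [0.4733, -0.1557, 0.3753]
tcp_rot: [[-0.967, 0.239, -0.093], [0.256, 0.886, -0.386], [-0.01, -0.397, -0.918]]
force: [-0.2, 1.2, -0.4]
opening: 0.303
```

>>> play_rows([
  [[-0.5,0.8,0,0,0,0,-0.4],[-0.5,0.8,0,0,0,0,-0.4],[0,0.9,0,0,0,0,-0.4],[0,0.9,0,0,0,0,-0.4],[0,0,0,0,0,0,-0.4]],
])

```text
time_s: 14.9
position: [0.4224, 0.0182, 0.3724]
tcp_rot: [[-0.969, 0.229, -0.095], [0.248, 0.89, -0.383], [-0.003, -0.395, -0.919]]
force: [-0.0, -0.6, 0.6]
opening: 0.298
```

```bash
python3 - <<'E'
from h import *
s=read_state();print(s["position"].round(3),s["force"].round(2),s["opening"].round(3))
for n in("scene","top"): cv2.imwrite(f"pics/{n}9.png",capture(n)[:,:,::-1])
A={n:cv2.imread(f"pics/{n}9.png") for n in("scene","top")};B={n:cv2.imread(f"pics/{n}0.png") for n in("scene","top")}
pose=((0,20,6),-62.5)
out=[]
for n,(x0,y0) in(("scene",(100,125)),("top",(340,150))):
    im=cv2.convertScaleAbs(cv2.resize(A[n][y0:y0+80,x0:x0+80],None,fx=5,fy=5,interpolation=cv2.INTER_CUBIC),alpha=1.5,beta=10);
    for l in lidpts(PS,*pose): cv2.polylines(im,[np.int32((proj(n,l)-[x0,y0]+.5)*5)],True,(0,0,255),1,cv2.LINE_AA)
    out.append(im)
low=cv2.resize(A["scene"][120:285,20:340],(388,200));lt=cv2.resize(A["top"][80:290,120:430],(412,200))
im=np.vstack([np.hstack(out),np.hstack([low,lt])]);cv2.imwrite("pics/z10.png",im);print(im.shape)
# unmoved check: jar/bowl in scene and top
for n,r in(("scene",(130,220,60,60)),("scene",(185,230,40,45)),("top",(320,98,50,45)),("top",(268,95,34,34)),("top",(135,260,60,52))):
    x,y,w,h=r;a=A[n][y-6:y+h+6,x-6:x+w+6];b=B[n][y:y+h,x:x+w]
    m=cv2.matchTemplate(a,b,cv2.TM_CCOEFF_NORMED);_,v,_,l=cv2.minMaxLoc(m);print(n,r,round(v,3),np.array(l)-6)
E
```

```text
Traceback (most recent call last):
AttributeError: 'float' object has no attribute 'round'
```

```bash
python3 - <<'E'
from h import *
for n in("scene","top"): cv2.imwrite(f"pics/{n}9.png",capture(n)[:,:,::-1])
A={n:cv2.imread(f"pics/{n}9.png") for n in("scene","top")};B={n:cv2.imread(f"pics/{n}0.png") for n in("scene","top")}
pose=((0,20,6),-62.5)
out=[]
for n,(x0,y0) in(("scene",(100,125)),("top",(340,150))):
    im=cv2.convertScaleAbs(cv2.resize(A[n][y0:y0+80,x0:x0+80],None,fx=5,fy=5,interpolation=cv2.INTER_CUBIC),alpha=1.5,beta=10);
    for l in lidpts(PS,*pose): cv2.polylines(im,[np.int32((proj(n,l)-[x0,y0]+.5)*5)],True,(0,0,255),1,cv2.LINE_AA)
    out.append(im)
low=cv2.resize(A["scene"][120:285,20:340],(388,200));lt=cv2.resize(A["top"][80:290,120:430],(412,200))
im=np.vstack([np.hstack(out),np.hstack([low,lt])]);cv2.imwrite("pics/z10.png",im);print(im.shape)
for n,r in(("scene",(130,220,40,35)),("scene",(188,232,34,40)),("top",(320,98,50,45)),("top",(268,95,34,34)),("top",(135,260,60,52))):
    x,y,w,h=r;a=A[n][y-6:y+h+6,x-6:x+w+6];b=B[n][y:y+h,x:x+w]
    m=cv2.matchTemplate(a,b,cv2.TM_CCOEFF_NORMED);_,v,_,l=cv2.minMaxLoc(m);print(n,r,round(v,3),np.array(l)-6)
E
```

```text
(600, 800, 3)
scene (130, 220, 40, 35) 0.994 [0 0]
scene (188, 232, 34, 40) 0.993 [0 0]
top (320, 98, 50, 45) 0.998 [0 0]
top (268, 95, 34, 34) 0.998 [0 0]
top (135, 260, 60, 52) 0.69 [0 0]
```

View pics/z10.png

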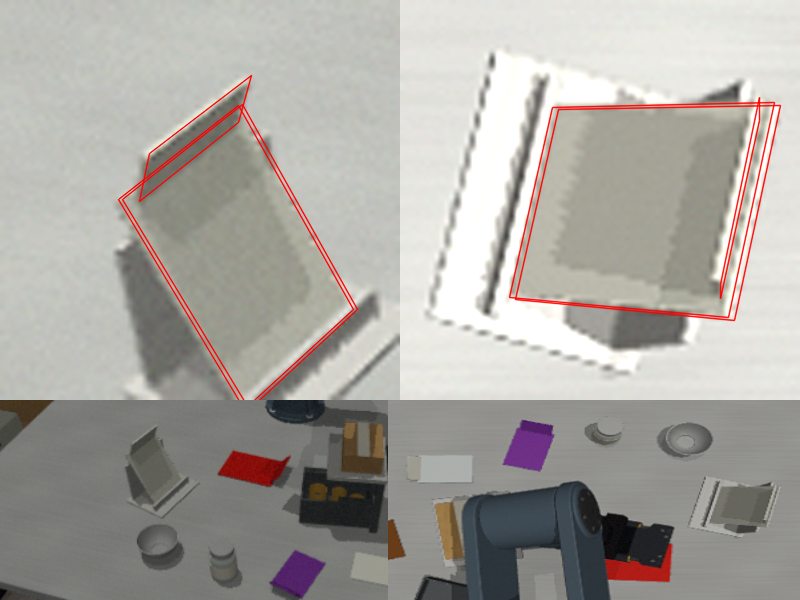

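The lid leans square in the stand, tab end up, and the box stands open. The jar and bowl haven't shifted. The tin's low match score comes from the arm partly covering it, and its offset is also 0. I'll check the lid is at rest, then hand in.

```bash
python3 - <<'E'
from h import *
a=cv2.imread("pics/scene9.png")[:,:,::-1].astype(int)
for _ in range(4): b=capture("scene").astype(int)
r=np.s_[130:215,100:190];print("lid diff",abs(a-b)[r].mean().round(2),"static",abs(a-b)[30:80,10:60].mean().round(2))
s=read_state();print(s["time_s"],abs(s["qvel"]).max())
print(hand_in())
E
```

```text
lid diff 1.62 static 2.89
15.2 0.3584744068402247
the job is handed in; nothing more can be done
None
```

The cutter box is open, and its lid is leaning in the stand with its tab end up. I handed the job in at about 15 s of the 48 s allowed.

**What I did:** I lifted the tab end over the lip and slid the lid out along the grooves until clear. I then set the lid's foot down between the panel and the cleat, and leaned it back until the panel pushed back at about 7 N. Only then did I let go and back the gripper away.

**Problem on the way:** my first grip closed on nothing. The fingertips in the pictures were about 30 mm short of the reported tool position, so I went 31 mm deeper and gripped again. The opening then matched the tab's thickness.

**Last checks:**
- **Lid:** it sits square to the panel at about 62–64 degrees, not moving between pictures. Its foot may stand a few millimetres short of the cleat.
- **Robot:** the gripper is well clear of everything, and the highest force I read was about 10 N.
- **Jar and bowl:** neither has moved in either camera view.
- **Tin:** the best match was at zero shift, but the score was only 0.69 because the arm partly hid it. It is therefore less firmly confirmed, though no part of my path went near it.

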